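# Wedge up the front of the toss-game target board and hold it

## Robot

A 6-joint arm with a two-finger parallel gripper is mounted at the origin on the work surface. World frame = base frame: x ahead of the robot, y to its left, z up, the work surface at z = 0. Lengths are in m, angles in rad, forces in N, time in s.
With the tool pointing down it reaches from about 0.35 to 0.85 m from the base axis. Payload 8.1 kg.
Tool frame: the origin (TCP) lies on the centre line of the jaws, within the pads' length; the fingertips stand robot.tips_ahead ahead of it and the grasp point (between the pads) lies 5 mm behind it (robot.tips_ahead is the distance from the TCP to the fingertips, in m); y points along the fingers, z is the direction in which the jaws open and shut, and the axes are right-handed (so a half turn about y gives the same grasp; the last joint's range is limited). The gripper opens to 93 mm and grips with 3 to 60 N. Pads are 15 mm wide; open, the fingers measure 128 mm over their backs; the gripper's body (75 mm by 188 mm) begins 65 mm behind the grasp point.
Start: joints at [1.131, 0.13, 1.488, -0, 1.523, -0.085], TCP at [0.208, 0.563, 0.233] pointing down, gripper open.
Joint ranges: [-2.96, 2.96], [-0.89, 2.26], [0.02, 2.5], [-1.34, 4.48], [0, 2.73], [-2.66, 2.66]. Speed limits (rad/s): [2.39, 2.39, 2.79, 3.14, 3.14, 3.14].

## Interface

Orientations are given as a rotation vector (axis times angle).
In Python, from bench import robot, vision gives the robot as it stands. The module is installed in compiled form; this text tells all that it offers.
- The arm moves only by the tool drive_tool, never from a script. Its argument "series" is a list of rows, each a list of 5 numbers: the opening, from 0 (shut) to 1 (fully open), then the shift along the world's x, y, z as a fraction of full scale, then the turn about the world's z as a fraction of full scale. A call has 1 to 12 rows; each row is the pose to reach, as a shift and turn from the pose commanded when the call began; what a row does not reach only later rows make up. Full scale, the value 1, is 200 mm for a shift and 90 degrees for a turn. A row lasts 1/10 s, in which the tool goes at most 50 mm and 8.59 degrees, less where a joint would pass 70% of its speed; a pose out of reach is approached as far as the arm can. A call with a number of a shift or a turn outside -1 to 1 is refused whole. A call with a gripper value outside its range is refused whole. The fingers move at their own pace and stop on an object; "grip_force" is the grip in N (left out, the last holds). Time passes only in rows, so rows that repeat a pose let the fingers close. It gives the time, the measured TCP pose, the force and the opening at its end, in the units of the state.
- robot.read_state(): the state, without advancing time (a new reading comes with each control period).
- vision.snapshot(name): name is "side" or "top" or "wrist"; returns (picture, depth): 420x560x3 uint8, red, green, blue; 420x560 float32, m along the optical axis (not along the pixel's ray), 0 where there is no reading.
- vision.camera_model(name): a dict with "fov_y" (degrees; the focal length in pixels is half the picture's height over the tangent of half this angle, whatever the lens; pixels are square), "cx", "cy" (the principal point, pixels), "eye" and "orientation" of the camera in the world. Camera axes: x right, y up, looking along -z (the intrinsics and any distortion apply to the point x, -y, -z); pixel columns grow to the right and rows downward; lengths in m; the calibration is good to about 2 mm. The wrist camera is an equidistant fisheye: a pixel r from the principal point sees the ray r / f radians off the axis. A picture is of the moment at which its call begins: read the wrist's pose just before it. camera_model takes no time and is no camera call; for the wrist camera it gives the pose at the moment of the call.
- robot.hand_in(): hands the job in, once; it reports no verdict.
The state is a dict: "time": time; "joint_positions": joint angles; "qvel": joint speeds; "joint_efforts": joint torques, N m; "tcp_pos": TCP position; "orientation": TCP orientation; "ft_force": force on the tool from outside, world axes, zero at the start; "torque": the same for the moment, N m; "gripper_width": finger opening in m.
Only numpy, scipy, OpenCV 4.12 (cv2) and the standard library are available. Lean on these libraries where they do the work, as an engineer would, in place of code of your own. Each camera call takes 0.05 s, during which the arm holds its last target.

## Task

Take the blue wedge by its grip block, lay it flat on the bench with its thin end pointing straight into the opening under the front edge (robot side) of the green target board, and slide it in at about the middle, by the two white lines, until the board's front edge has just lifted off the frame, about 5 mm clear. Lift the board with the wedge only: the gripper must not touch the board, the front edge must never come up more than about 12 mm, and the other things on the bench stay where they are. Finish while still gripping the wedge, holding it flat on the bench with the board resting on it.

Things in the scene. Friction and masses are not known exactly. Their poses are not given: they have to be found in the camera images.
- wedge: loose blue wedge, 150 mm long (x), 34 wide (y), about 110 g, lying flat left or right of the board's front. Origin: centre of underside; +x to the thin end, z up. Thin end (x = +75 mm) 5 mm high; sloping top rises straight to 32 mm at x = -35; from there to the back (x = -75) stands the grip block, 40 long, 34 wide, 42 high, vertical sides, white ribs on top
- wedge_tip (a point): middle of the lower edge of the wedge's thin end (wedge x = +75 mm, underside)
- frame: fixed plywood frame under the board, on the bench, 300 mm wide, 240 deep, 16 high, no floor (bench shows inside). Origin: on the bench in the middle of the front opening, right under the board's front edge; +x points into the opening, away from the robot, z up. Opening 120 mm wide (y -60 to +60), 16 mm high, free for 220 mm behind
- board: green target board (240 mm deep, 300 wide, 12 thick, 0.5 to 0.9 kg) lying on the frame, hinged at its far edge, no spring. Origin: middle of its lower front edge, 16 mm above the bench at rest (height minus 16 = lift); two white lines on top, 40 mm apart, mark the opening's middle. The wedge meets the edge when its thin end is 45 mm past it, then 2.5 mm of lift per 10 mm; edge load 2.5 to 4.5 N
- tape_measure: yellow and black pocket tape measure, 68 x 34 x 66 mm tall, standing upright on the bench; origin centre of underside; loose bystander, leave it alone
- paint_red: red squeeze bottle of paint, 42 mm across, 120 mm tall; loose bystander, leave it alone. Origin centre of underside
- paint_yellow: yellow squeeze bottle of paint, 42 mm across, 120 mm tall; loose bystander, leave it alone. Origin centre of underside
- paint_purple: purple squeeze bottle of paint, 42 mm across, 120 mm tall; loose bystander, leave it alone. Origin centre of underside
- plate: white plate, 130 mm across, 18 mm high; loose bystander, leave it alone. Origin centre of underside
- tape_roll: blue roll of tape lying flat, 90 mm across, 48 mm high; loose bystander, leave it alone. Origin centre of underside
- cup: white cup, 76 mm across, 90 mm tall; loose bystander, leave it alone. Origin centre of underside
There are look-alikes about, which are no part of the job. What is shaped like the wedge but turquoise is not meant.

How it is judged:
On the way:
1. the wedge lies flat on the bench, its thin end in the opening, while the board still rests on its frame (x of wedge_tip in the frame of frame between 0.003 and 0.12 m and height (world z) of board below 0.0175 m and y of wedge_tip in the frame of frame between -0.03 and 0.03 m and angle between the x axis of wedge and the x axis of frame, either way round below 0.15 rad and height (world z) of wedge below 0.006 m and angle between wedge's own z axis and vertical below 0.06 rad), for 0.1 s.
At the end, for the whole second after the job is handed in: Board's front edge 2.5 to 8 mm above rest, carried by the wedge (over 1 N), not touched by the robot; wedge still, flat on the bench (within 6 mm, 0.06 rad), thin end in the opening within 30 mm of its middle and 0.15 rad of straight, gripped by the fingers (over 2 N) (height (world z) of board between 0.0185 and 0.024 m and contact force between wedge and board above 1 N and contact force between the fingers and wedge above 2 N and contact force between each of the fingers, the arm and board below 0.2 N and linear speed of each of wedge, board below 0.01 m/s and x of wedge_tip in the frame of frame above 0.03 m and y of wedge_tip in the frame of frame between -0.03 and 0.03 m and angle between the x axis of wedge and the x axis of frame, either way round below 0.15 rad and height (world z) of wedge below 0.006 m and angle between wedge's own z axis and vertical below 0.06 rad); the arm keeps its last pose, push and grip.
It fails at once if the board's front edge is raised more than 13 mm (height (world z) of board above 0.029 m).
It fails at once if the robot pushes on the board itself (contact force between any of the fingers, the arm and board above 1 N).
It fails at once if another thing on the bench is moved more than 20 mm (distance of any of tape_measure, paint_red, paint_yellow, paint_purple, plate, tape_roll, cup from where it was at the start of the episode above 0.02 m).
It also fails if it takes over 40 s, if anything falls off the work surface, if the arm or the gripper's body presses on something with over 40 N, if the wrist force passes 120 N, or if a joint passes its speed limit or range.

## Working session

There is one attempt and no reset: what is moved stays moved. The work goes in short steps, Python scripts to look and compute and a tool call to move; the robot and the scene stay as the last step left them, time stands still between calls to the robot, and variables do not carry over. Pictures are saved under pics/ and viewed, and the job is handed in when it is done.

Besides the shell and the picture viewer there is one more tool, called after "Request:" in YAML: its name, and indented under it one key for each argument. drive_tool: Moves the arm, as the interface text tells. Its arguments: {"type":"object","properties":{"series":{"type":"array","items":{"type":"array","items":{"type":"number","minimum":-1,"maximum":1}}},"grip_force":{"type":"number"}},"required":["series"]}

```bash
mkdir -p pics; ls; python3 - <<'E'
from bench import robot, vision
import cv2,numpy as np
print(robot.read_state()); print(robot.tips_ahead)
for n in ("top","side"):
    p,d=vision.snapshot(n); cv2.imwrite(f"pics/{n}0.png",p[:,:,::-1]); np.savez(f"pics/{n}0.npz",p=p,d=d)
    print(n,vision.camera_model(n))
E
```

```text
pics
{'time': 0.0, 'joint_positions': array([ 1.13061161e+00,  1.31098582e-01,  1.48924314e+00,  1.93324211e-05,
        1.52299111e+00, -8.54415354e-02]), 'qvel': array([ 1.07234229e-04, -9.76840048e-04, -5.63478606e-04, -3.88216941e-04,
       -9.43425807e-05,  5.42207622e-04]), 'joint_efforts': array([-4.22374005e-04, -5.59840572e+01, -4.91753054e+01,  7.66658527e-02,
        3.58930626e-02, -1.80480070e-04]), 'tcp_pos': array([0.20818261, 0.56216967, 0.23164465]), 'orientation': array([-1.55449357,  0.27878654, -0.27804374]), 'ft_force': array([-0.39908532,  0.05997656,  0.31686165]), 'torque': array([-0.03050048, -0.00374303,  0.00683775]), 'gripper_width': 0.09286677545113718}
0.014
top {'fov_y': 56.03711654936667, 'cx': 279.36837683533565, 'cy': 208.6014159790285, 'eye': array([ 0.37761312, -0.02567458,  1.09980824]), 'orientation': array([ 0.09062905, -0.09081473, -1.59023511])}
side {'fov_y': 54.78179222824353, 'cx': 278.5072657876057, 'cy': 216.8991400672988, 'eye': array([ 0.3052327 , -1.04736369,  0.65209221]), 'orientation': array([ 1.05977283, -0.09587543, -0.16065624])}
```

View pics/top0.png

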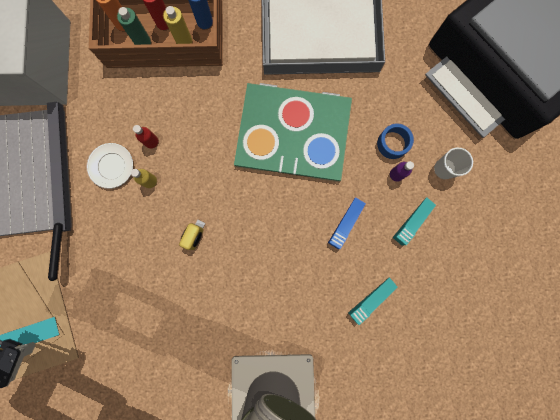

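View pics/side0.png

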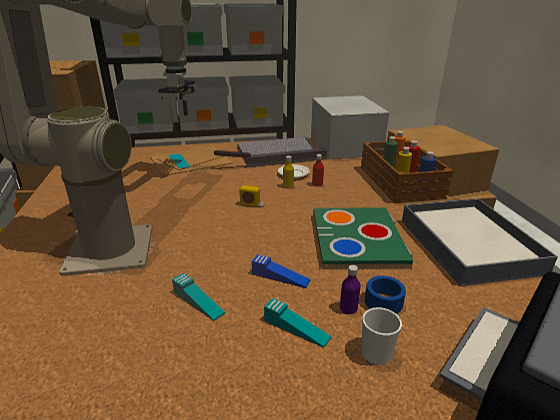

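```bash
cat > h.py <<'E'
import numpy as np,cv2
from scipy.spatial.transform import Rotation as R
from bench import robot, vision
def f_of(m): return 210/np.tan(np.radians(m['fov_y'])/2)
def dirs(m,uv):
    uv=np.asarray(uv,float).reshape(-1,2); f=f_of(m)
    x=(uv[:,0]-m['cx'])/f; y=(uv[:,1]-m['cy'])/f
    return np.c_[x,-y,-np.ones(len(x))]@R.from_rotvec(m['orientation']).as_matrix().T
def onplane(m,uv,z):
    d=dirs(m,uv); return m['eye']+d*((z-m['eye'][2])/d[:,2])[:,None]
def cloud(m,d):
    v,u=np.mgrid[0:420,0:560]; D=dirs(m,np.c_[u.ravel(),v.ravel()])
    return (m['eye']+D*d.reshape(-1,1)).reshape(420,560,3)
def proj(m,P):
    q=(np.atleast_2d(P)-m['eye'])@R.from_rotvec(m['orientation']).as_matrix(); f=f_of(m)
    return np.c_[m['cx']+f*q[:,0]/-q[:,2], m['cy']-f*q[:,1]/-q[:,2]]
E
python3 - <<'E'
from h import *
m=vision.camera_model('top'); z=np.load('pics/top0.npz'); p,d=z['p'],z['d']; C=cloud(m,d)
hsv=cv2.cvtColor(p,cv2.COLOR_RGB2HSV)
c=cv2.resize(p[180:270,310:450],None,fx=5,fy=5,interpolation=cv2.INTER_CUBIC); cv2.imwrite('pics/crop1.png',c[:,:,::-1])
# bench check
print('bench z',np.median(C[250:340,220:320,2]))
roi=np.zeros((420,560),np.uint8); roi[190:255,322:372]=1
mask=((hsv[...,0]>100)&(hsv[...,0]<130)&(hsv[...,1]>90)).astype(np.uint8)*roi
print(mask.sum()); ys,xs=np.nonzero(mask); P=C[ys,xs]; print(P[:,2].max(),np.percentile(P[:,2],[5,50,95]))
obj=roi.astype(bool)&(C[...,2]>0.005); Q=C[obj]; print(len(Q))
blk=Q[Q[:,2]>0.037]; print('blk',len(blk),blk.mean(0),cv2.minAreaRect((blk[:,:2]*1000).astype(np.float32)))
print('all',cv2.minAreaRect((P[:,:2]*1000).astype(np.float32)))
# board
g=((hsv[...,0]>65)&(hsv[...,0]<85)&(hsv[...,1]>80)).astype(np.uint8); g[:70]=0;g[200:]=0;g[:,:220]=0;g[:,365:]=0
n=cv2.findContours(g,cv2.RETR_EXTERNAL,cv2.CHAIN_APPROX_NONE)[0]; n=max(n,key=cv2.contourArea)
W=onplane(m,n.reshape(-1,2),0.028); r=cv2.minAreaRect((W[:,:2]*1000).astype(np.float32)); print('board',r,cv2.boxPoints(r))
b=g.astype(bool); print('board z',np.median(C[b][:,2]))
c=cv2.resize(p[75:190,225:360],None,fx=5,fy=5,interpolation=cv2.INTER_CUBIC); cv2.imwrite('pics/crop2.png',c[:,:,::-1])
E
```

```text
bench z -0.0002774993911930368
609
1.099808238390727 [0.00601208 0.02174125 0.04298735]
706
blk 202 [ 0.41345316 -0.17614229  0.08888378] ((389.59954833984375, -119.95492553710938), (47.209861755371094, 184.122314453125), 21.626567840576172)
all ((423.77313232421875, -160.65597534179688), (81.12445068359375, 273.5356140136719), 35.398468017578125)
board ((718.700439453125, -68.95352172851562), (295.7968444824219, 238.02420043945312), 80.3626937866211) [[ 576.60815  -194.84079 ]
 [ 811.2732   -234.6886  ]
 [ 860.7927     56.933746]
 [ 626.1277     96.781555]]
board z 0.02768534075218887
```

View pics/crop1.png

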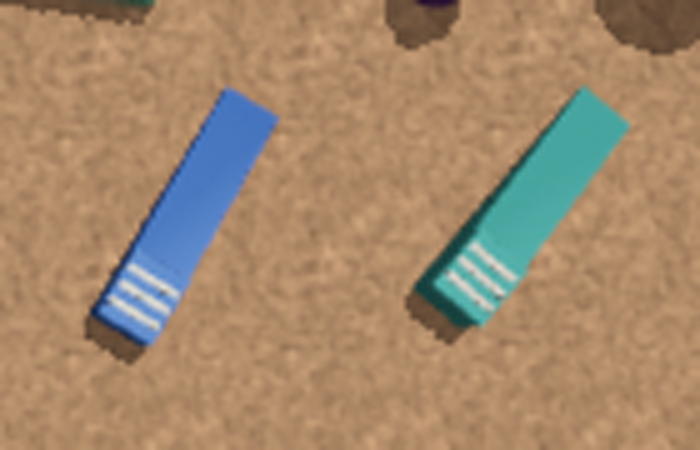

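View pics/crop2.png

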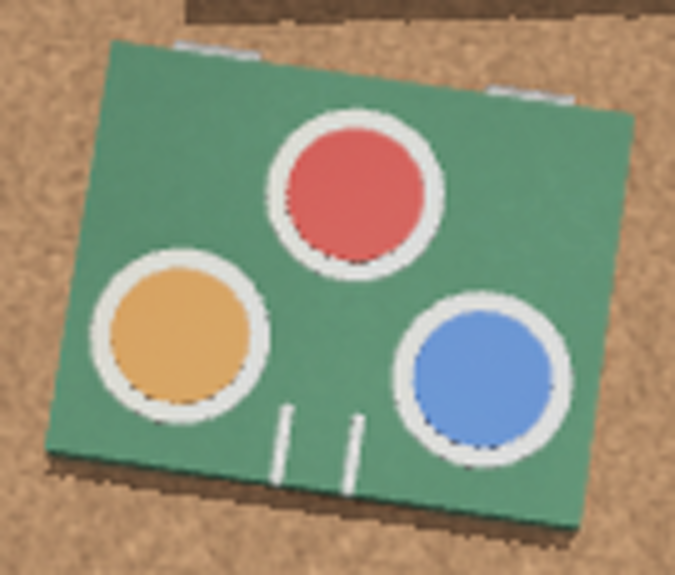

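```bash
python3 - <<'E'
from h import *
m=vision.camera_model('top'); z=np.load('pics/top0.npz'); p,d=z['p'],z['d']; C=cloud(m,d)
hsv=cv2.cvtColor(p,cv2.COLOR_RGB2HSV)
roi=np.zeros((420,560),bool); roi[190:255,322:372]=1
ok=roi&(d>0.9)&(C[...,2]>0.003)&(C[...,2]<0.05)
Q=C[ok]
blue=roi&(hsv[...,0]>100)&(hsv[...,0]<130)&(hsv[...,1]>90)&(d>.9); B=C[blue]
r=cv2.minAreaRect((B[:,:2]*1000).astype(np.float32)); print('blue pts',r); print(cv2.boxPoints(r))
blk=Q[(Q[:,2]>0.039)]; r=cv2.minAreaRect((blk[:,:2]*1000).astype(np.float32)); print('blk',len(blk),r,blk.mean(0),np.median(blk,0))
# axis direction by PCA of top points
T=Q; t=T[:,:2]-T[:,:2].mean(0); u=np.linalg.svd(t,full_matrices=False)[2][0]; print('pca',np.degrees(np.arctan2(u[1],u[0])))
u=u if u[0]>0 else -u
s=(Q[:,:2]-blk[:,:2].mean(0))@u; n=np.array([-u[1],u[0]]); w=(Q[:,:2]-blk[:,:2].mean(0))@n
for a in np.arange(-.03,.14,.01):
    k=(s>a)&(s<a+.01)
    if k.sum(): print(round(a,3),k.sum(),np.round([np.median(w[k]),w[k].min(),w[k].max(),np.median(Q[k,2])],4))
# white lines
wh=(hsv[...,1]<60)&(hsv[...,2]>150); wh[:150]=0; wh[180:]=0; wh[:,:270]=0; wh[:,305:]=0
n,l,st,ce=cv2.connectedComponentsWithStats(wh.astype(np.uint8))
for i in range(1,n):
    if st[i,4]>5:
        ys,xs=np.nonzero(l==i); L=onplane(m,np.c_[xs,ys],0.028); uu=np.linalg.svd(L[:,:2]-L[:,:2].mean(0),full_matrices=False)[2][0]
        print('line',st[i],L.mean(0),np.degrees(np.arctan2(uu[1],uu[0])))
E
```

```text
blue pts ((461.3010559082031, -212.63320922851562), (33.79771423339844, 149.68348693847656), 56.57990646362305)
[[ 389.5266  -185.51706]
 [ 514.46063 -267.95877]
 [ 533.0755  -239.74936]
 [ 408.14148 -157.30765]]
blk 177 ((415.2466735839844, -183.2394256591797), (34.4544677734375, 40.19521713256836), 57.40837860107422) [ 0.41532358 -0.18309363  0.04203118] [ 0.41507661 -0.18269979  0.04197234]
pca 149.76528426066153
-0.03 11 [-0.0082 -0.0376  0.0227  0.0155]
-0.02 63 [ 0.0039 -0.0447  0.0377  0.0405]
-0.01 55 [ 0.0007 -0.0624  0.0394  0.0416]
0.0 62 [ 0.0017 -0.094   0.0421  0.0412]
0.01 55 [-0.0013 -0.0891  0.0299  0.0412]
0.02 54 [-0.0007 -0.0963  0.0478  0.029 ]
0.03 54 [-0.0003 -0.0237  0.0655  0.0272]
0.04 54 [ 0.0002 -0.0653  0.0582  0.0257]
0.05 49 [-0.0023 -0.049   0.0748  0.0228]
0.06 58 [-0.004  -0.0736  0.0713  0.0194]
0.07 54 [-0.0033 -0.0643  0.0657  0.0169]
0.08 58 [-0.0003 -0.0309  0.0936  0.015 ]
0.09 43 [-0.0037 -0.0567  0.0862  0.0124]
0.1 52 [-0.0055 -0.0527  0.0804  0.0104]
0.11 50 [-0.0024 -0.0438  0.0855  0.0067]
0.12 44 [-0.0053 -0.03    0.0634  0.0054]
0.13 5 [ 0.0052 -0.0246  0.0413  0.0033]
line [270 150   7   8  32] [ 0.65871481 -0.01103059  0.028     ] 137.7217870458058
line [303 150   2   8  13] [ 0.65590463 -0.09781449  0.028     ] -177.06696313504833
line [279 155   5  17  53] [ 0.62887559 -0.0338388   0.028     ] 170.09922168242133
line [293 157   5  17  55] [ 0.62155131 -0.07302882  0.028     ] 170.35043315037333
```

```bash
python3 - <<'E'
from h import *
s=robot.read_state(); M=R.from_rotvec(s['orientation']).as_matrix(); print(M.round(3)); print('jaw yaw',np.degrees(np.arctan2(M[1,2],M[0,2])))
m=vision.camera_model('top'); print('d block',np.array([.4153,-.1826])-s['tcp_pos'][:2])
for n,uv in dict(purpleBase=(397,178),purplecap=(409,163),tape=(397,140),cup=(450,175)).items(): print(n,onplane(m,uv,0),onplane(m,uv,.12))
z=np.load('pics/side0.npz'); ms=vision.camera_model('side'); C=cloud(ms,z['d']); print('purple side',C[295,350],C[275,352], 'tape',C[300,372])
# check on side view
for P in ([.4153,-.1826,.042],[.5239,-.2538,.005],[.600,-.0488,.028]): print(proj(ms,P))
E
```

```text
[[ 0.938 -0.001  0.347]
 [-0.347 -0.002  0.938]
 [-0.    -1.    -0.002]]
jaw yaw 69.6713183828543
d block [ 0.20707654 -0.74478778]
purpleBase [[ 0.58487096 -0.36182632  0.        ]] [[ 0.56225707 -0.32514883  0.12      ]]
purplecap [[ 0.62740425 -0.3983206   0.        ]] [[ 0.60014956 -0.35766122  0.12      ]]
tape [[ 0.69523804 -0.36796126  0.        ]] [[ 0.66058201 -0.33061438  0.12      ]]
cup [[ 0.59026462 -0.51231399  0.        ]] [[ 0.56706223 -0.45921679  0.12      ]]
purple side [ 0.5882635  -0.38125329  0.05980224] [ 0.59361186 -0.36739488  0.10424472] tape [ 0.3052327  -1.04736369  0.65209221]
[[260.92083439 258.88742588]]
[[307.43265271 282.42740542]]
[[316.12590793 230.97275313]]
```

Request:
drive_tool:
  series:
    - [1, 0.2, -0.2, 0, -0.05]
    - [1, 0.4, -0.4, 0, -0.1]
    - [1, 0.6, -0.6, 0, -0.145]
    - [1, 0.8, -0.8, 0, -0.145]
    - [1, 1, -1, 0, -0.145]
    - [1, 1, -1, 0, -0.145]
  grip_force: 25

```text
time: 0.7
tcp_pos: [0.4101, 0.36, 0.2322]
orientation: [-1.523, 0.458, -0.458]
ft_force: [0.4, 0.1, -0.2]
gripper_width: 0.093
```

Request:
drive_tool:
  series:
    - [1, 0.01, -0.2, 0, 0]
    - [1, 0.02, -0.4, 0, 0]
    - [1, 0.03, -0.6, 0, 0]
    - [1, 0.03, -0.8, 0, 0]
    - [1, 0.035, -1, 0, 0]
    - [1, 0.035, -1, 0, 0]

```text
time: 1.3
tcp_pos: [0.4154, 0.1589, 0.2323]
orientation: [-1.523, 0.459, -0.46]
ft_force: [0.3, 1.3, 0.5]
gripper_width: 0.093
```

Request:
drive_tool:
  series:
    - [1, 0, -0.2, 0, 0]
    - [1, 0, -0.4, 0, 0]
    - [1, 0, -0.6, 0, 0]
    - [1, 0, -0.8, 0, 0]
    - [1, 0, -1, 0, 0]
    - [1, 0, -1, 0, 0]

```text
time: 1.9
tcp_pos: [0.4152, -0.0407, 0.2324]
orientation: [-1.523, 0.46, -0.46]
ft_force: [-0.5, 0.0, 0.0]
gripper_width: 0.0931
```

Request:
drive_tool:
  series:
    - [1, 0, -0.2, 0, 0]
    - [1, 0, -0.4, -0.1, 0]
    - [1, 0, -0.6, -0.3, 0]
    - [1, 0, -0.72, -0.45, 0]
    - [1, 0, -0.72, -0.6, 0]
    - [1, 0, -0.72, -0.6, 0]
    - [1, 0, -0.72, -0.6, 0]

```text
time: 2.6
tcp_pos: [0.4154, -0.1801, 0.1127]
orientation: [-1.521, 0.457, -0.454]
ft_force: [0.1, 0.3, 0.5]
gripper_width: 0.0929
```

```bash
python3 - <<'E'
from h import *
p,d=vision.snapshot("wrist"); cv2.imwrite("pics/w1.png",p[:,:,::-1])
s=robot.read_state(); M=R.from_rotvec(s['orientation']).as_matrix(); print(s['time'],s['tcp_pos'],'jaw yaw',np.degrees(np.arctan2(M[1,2],M[0,2])), M[:,1], s['ft_force'])
p,d=vision.snapshot("side"); cv2.imwrite("pics/s1.png",p[:,:,::-1])
E
```

```text
2.65 [ 0.41637258 -0.18062219  0.11396863] jaw yaw 56.689585916110374 [ 1.00196688e-03 -1.97972759e-04 -9.99999478e-01] [-0.68337515  0.75789215  0.86170219]
```

View pics/w1.png

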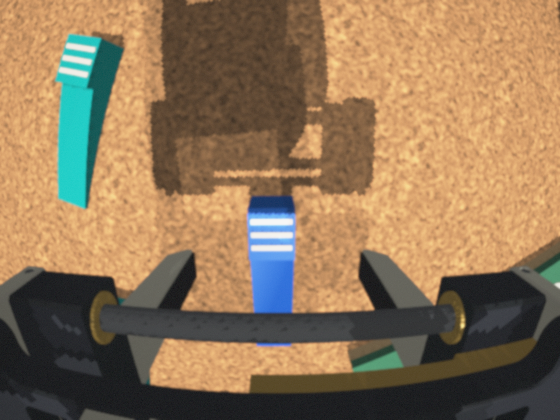

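The wrist view shows the blue wedge's ribbed block at (272,235), upright and centred between the finger tips (195 and 360). The turquoise one is off to the left at (80,120). Next I'll lower onto the block and grip it.

Request:
drive_tool:
  series:
    - [1, 0, -0.01, -0.15, 0]
    - [1, 0, -0.01, -0.3, 0]
    - [1, 0, -0.01, -0.4, 0]
    - [1, 0, -0.01, -0.45, 0]
    - [1, 0, -0.01, -0.45, 0]
    - [0, 0, -0.01, -0.45, 0]
    - [0, 0, -0.01, -0.45, 0]
    - [0, 0, -0.01, -0.45, 0]
    - [0, 0, -0.01, -0.45, 0]
    - [0, 0, -0.01, -0.45, 0]
    - [0, 0, -0.01, -0.45, 0]
    - [0, 0, -0.01, -0.45, 0]
  grip_force: 25

```text
time: 3.9
tcp_pos: [0.4154, -0.1834, 0.0226]
orientation: [-1.522, 0.456, -0.456]
ft_force: [-0.1, 0.2, -0.4]
gripper_width: 0.042
```

```bash
python3 - <<'E'
from h import *
s=robot.read_state(); M=R.from_rotvec(s['orientation']).as_matrix(); print(s['time'],s['tcp_pos'],'jaw yaw',np.degrees(np.arctan2(M[1,2],M[0,2])), M[:,1], s['ft_force'],s['gripper_width'])
p,d=vision.snapshot("side"); cv2.imwrite("pics/s2.png",p[:,:,::-1])
p,d=vision.snapshot("wrist"); cv2.imwrite("pics/w2.png",p[:,:,::-1])
E
```

```text
3.9 [ 0.41537223 -0.18338171  0.02263314] jaw yaw 56.617846054669 [-6.40510448e-05 -4.35980202e-06 -9.99999998e-01] [-0.11946599  0.16179466 -0.40713869] 0.0419502524779392
```

View pics/s2.png

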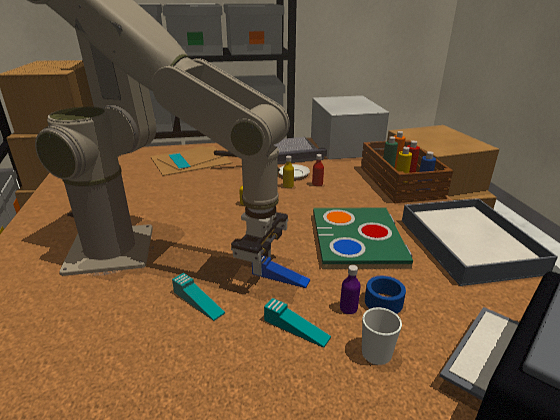

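View pics/w2.png

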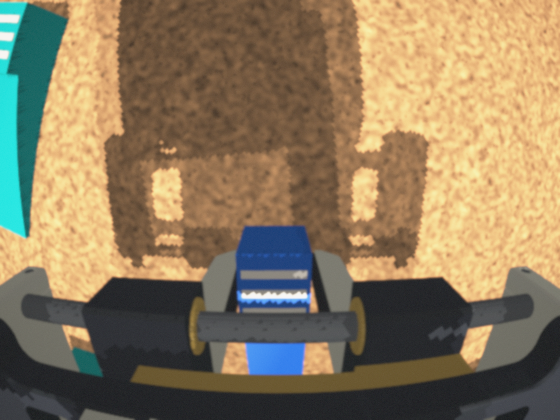

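Fingers are either side of the block but still closing (42 mm against a 34 mm block), so I'll keep closing.

Request:
drive_tool:
  series:
    - [0, 0, 0, 0, 0]
    - [0, 0, 0, 0, 0]
    - [0, 0, 0, 0, 0]
    - [0, 0, 0, 0, 0]
    - [0, 0, 0, 0, 0]

```text
time: 4.5
tcp_pos: [0.4154, -0.1833, 0.0226]
orientation: [-1.522, 0.456, -0.456]
ft_force: [-0.6, 0.3, 0.2]
gripper_width: 0.0342
```

Request:
drive_tool:
  series:
    - [0, 0, 0, 0.04, 0]
    - [0, 0, 0, 0.08, 0]
    - [0, 0, 0.15, 0.08, 0.05]
    - [0, 0, 0.3, 0.08, 0.12]
    - [0, 0, 0.45, 0.08, 0.19]
    - [0, 0, 0.6, 0.08, 0.263]
    - [0, 0.1, 0.72, 0.08, 0.263]
    - [0, 0.2, 0.795, 0.08, 0.263]
    - [0, 0.208, 0.795, 0.08, 0.263]
    - [0, 0.208, 0.795, 0.08, 0.263]

```text
time: 5.5
tcp_pos: [0.4574, -0.0242, 0.0392]
orientation: [-1.567, 0.132, -0.132]
ft_force: [0.0, -0.4, -0.6]
gripper_width: 0.034
```

```bash
python3 - <<'E'
from h import *
s=robot.read_state(); M=R.from_rotvec(s['orientation']).as_matrix(); print(s['time'],s['tcp_pos'],'jaw yaw',np.degrees(np.arctan2(M[1,2],M[0,2])), s['ft_force'],s['gripper_width'])
p,d=vision.snapshot("side"); cv2.imwrite("pics/s3.png",cv2.resize(p[170:310,180:430],None,fx=3,fy=3,interpolation=cv2.INTER_CUBIC)[:,:,::-1])
p,d=vision.snapshot("top"); np.savez("pics/t3.npz",p=p,d=d);cv2.imwrite("pics/t3.png",cv2.resize(p[70:270,200:400],None,fx=3,fy=3,interpolation=cv2.INTER_CUBIC)[:,:,::-1])
E
```

```text
5.5 [ 0.45737308 -0.0242487   0.03918972] jaw yaw 80.36889362031602 [ 0.00407043 -0.43403194 -0.63774438] 0.03397607039257079
```

View pics/s3.png

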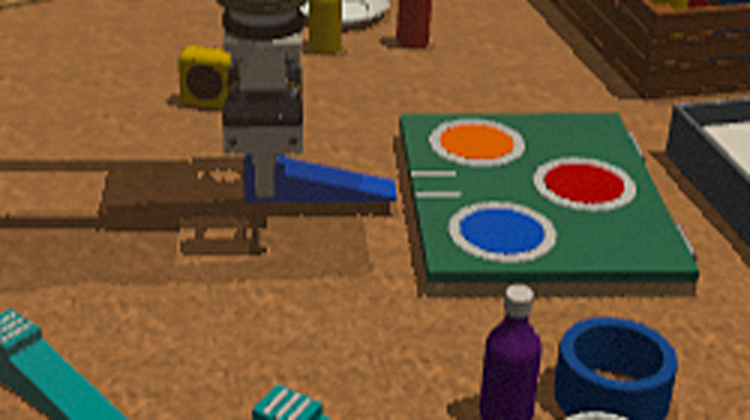

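View pics/t3.png

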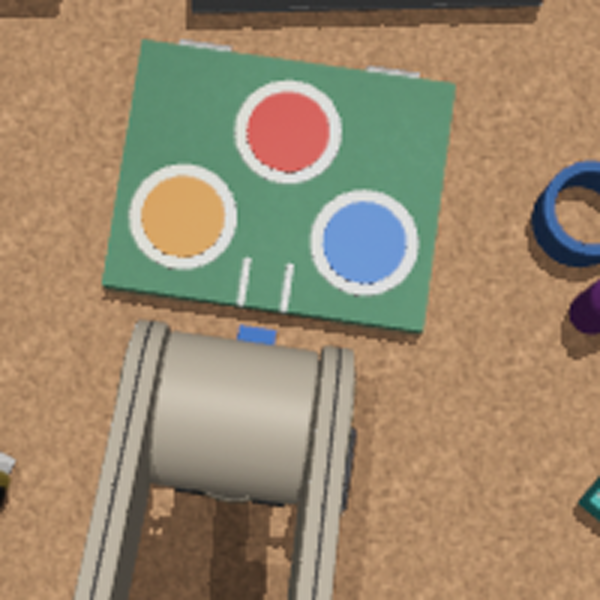

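Request:
drive_tool:
  series:
    - [0, 0, 0, -0.04, 0]
    - [0, 0, 0, -0.07, 0]
    - [0, 0, 0, -0.082, 0]
    - [0, 0, 0, -0.085, 0]
    - [0, 0, 0, -0.085, 0]

```text
time: 6.1
tcp_pos: [0.4566, -0.0248, 0.0223]
orientation: [-1.567, 0.134, -0.133]
ft_force: [-7.9, -0.7, 16.0]
gripper_width: 0.0339
```

```bash
cat > look.py <<'E'
from h import *
import sys
k=sys.argv[1]
s=robot.read_state(); M=R.from_rotvec(s['orientation']).as_matrix(); print(s['time'],s['tcp_pos'],'jaw yaw',np.degrees(np.arctan2(M[1,2],M[0,2])), s['ft_force'],s['gripper_width'])
o=np.array([.600,-.0488]); a=np.radians(-9.7); u=np.array([np.cos(a),np.sin(a)]); n=np.array([-u[1],u[0]])
print('predicted tip in frame', (s['tcp_pos'][:2]-o)@u+.130,(s['tcp_pos'][:2]-o)@n)
m=vision.camera_model('top'); p,d=vision.snapshot("top"); C=cloud(m,d)
hsv=cv2.cvtColor(p,cv2.COLOR_RGB2HSV)
b=(hsv[...,0]>100)&(hsv[...,0]<130)&(hsv[...,1]>90)&(C[...,2]<.05); b[:168]=0; b[230:]=0; b[:,:260]=0; b[:,:][:,320:]=0
P=C[b]; q=np.c_[(P[:,:2]-o)@u,(P[:,:2]-o)@n,P[:,2]]
if len(q): print('blue',len(q),'x',q[:,0].min(),q[:,0].max(),'y',q[:,1].min(),q[:,1].max(),'z',q[:,2].min(),q[:,2].max())
g=(hsv[...,0]>65)&(hsv[...,0]<85)&(hsv[...,1]>80); g[:70]=0;g[200:]=0;g[:,:220]=0;g[:,365:]=0
P=C[g]; x=(P[:,:2]-o)@u; ok=(abs(P[:,2]-.03)<.02)&(x>0.003); c=np.polyfit(x[ok],P[ok,2],1); print('board top z at front',np.polyval(c,0),'at hinge',np.polyval(c,.24))
p,d=vision.snapshot("side"); cv2.imwrite(f"pics/s{k}.png",cv2.resize(p[190:290,230:430],None,fx=4,fy=4,interpolation=cv2.INTER_CUBIC)[:,:,::-1])
E
python3 look.py 4
```

```text
6.1 [ 0.45660103 -0.02482945  0.02231041] jaw yaw 80.25546348347777 [-7.91477959 -0.66178401 15.95651289] 0.03389032925931177
predicted tip in frame -0.015387645871582756 -0.0005333514156687668
blue 58 x -0.03015359064987005 -0.015668942882712613 y -0.0164733746250294 0.01650985741804493 z 0.0008196508021380833 0.011397209268558584
board top z at front 0.027618310832607743 at hinge 0.02773214785011914
```

View pics/s4.png

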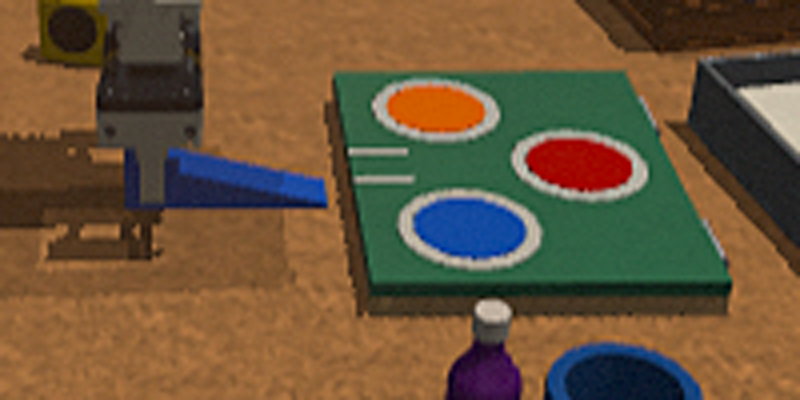

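The wedge is flat (16 N press), its tip is 15 mm short of the edge, and it is centred and straight to 1 mm. I'll ease the press slightly and slide it in 40 mm.

Request:
drive_tool:
  series:
    - [0, 0.0, 0.0, 0.002, 0]
    - [0, 0.025, -0.004, 0.002, 0]
    - [0, 0.05, -0.0085, 0.002, 0]
    - [0, 0.075, -0.013, 0.002, 0]
    - [0, 0.1, -0.017, 0.002, 0]
    - [0, 0.125, -0.021, 0.002, 0]
    - [0, 0.15, -0.0255, 0.002, 0]
    - [0, 0.175, -0.03, 0.002, 0]
    - [0, 0.197, -0.034, 0.002, 0]
    - [0, 0.197, -0.034, 0.002, 0]
    - [0, 0.197, -0.034, 0.002, 0]

```text
time: 7.3
tcp_pos: [0.4969, -0.0316, 0.0223]
orientation: [-1.567, 0.133, -0.134]
ft_force: [0.8, -0.4, 3.4]
gripper_width: 0.0342
```

```bash
python3 look.py 5
```

```text
7.3 [ 0.49689341 -0.03161869  0.02231803] jaw yaw 80.26523959369004 [ 0.8205041  -0.4495454   3.36628169] 0.034158106653983625
predicted tip in frame 0.025472603626416346 -0.00043668736323456466
board top z at front 0.02771474060232224 at hinge 0.027583045691952725
```

View pics/s5.png

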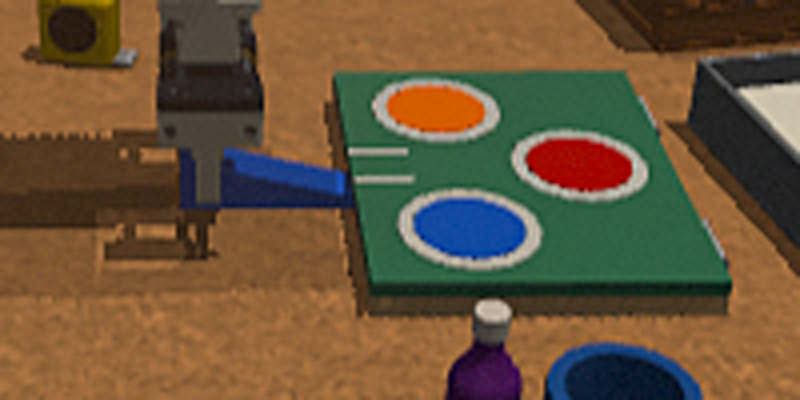

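Tip is in the opening by about 25 mm, flat, and the board is still at rest. I'll go 35 mm further, then measure the lift.

Request:
drive_tool:
  series:
    - [0, 0.02, -0.0035, 0, 0]
    - [0, 0.04, -0.007, 0, 0]
    - [0, 0.06, -0.01, 0, 0]
    - [0, 0.08, -0.0135, 0, 0]
    - [0, 0.1, -0.017, 0, 0]
    - [0, 0.115, -0.0195, 0, 0]
    - [0, 0.13, -0.022, 0, 0]
    - [0, 0.145, -0.0245, 0, 0]
    - [0, 0.16, -0.027, 0, 0]
    - [0, 0.1725, -0.0295, 0, 0]
    - [0, 0.1725, -0.0295, 0, 0]
    - [0, 0.1725, -0.0295, 0, 0]

```text
time: 8.6
tcp_pos: [0.5292, -0.0367, 0.0221]
orientation: [-1.566, 0.136, -0.13]
ft_force: [-11.1, 1.1, 16.8]
gripper_width: 0.034
```

```bash
python3 look.py 6
```

```text
8.6 [ 0.52915155 -0.03669692  0.02212886] jaw yaw 80.29695276142282 [-11.08245471   1.09958636  16.79124144] 0.03402987962048233
predicted tip in frame 0.058125196702794424 -7.158950413245665e-06
blue 12 x -0.09188829115160654 -0.09111047817321875 y -0.012474371994547985 0.015529406598446633 z 0.0010959041361138233 0.028840934808115115
board top z at front 0.030169717208178744 at hinge 0.027726198958860897
```

View pics/s6.png

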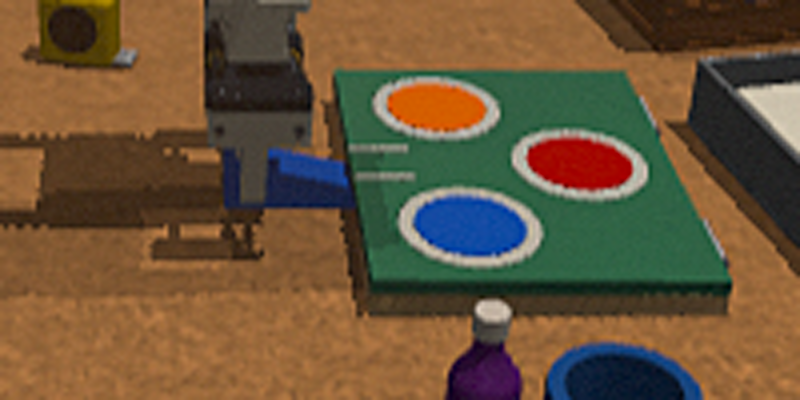

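Lift measures 2.5 mm by camera against 3.3 mm from the geometry. I'll go about 8 mm more.

Request:
drive_tool:
  series:
    - [0, 0.01, -0.0015, 0.001, 0]
    - [0, 0.02, -0.0035, 0.001, 0]
    - [0, 0.03, -0.005, 0.001, 0]
    - [0, 0.04, -0.007, 0.001, 0]
    - [0, 0.04, -0.007, 0.001, 0]
    - [0, 0.04, -0.007, 0.001, 0]
    - [0, 0.04, -0.007, 0.001, 0]
    - [0, 0.04, -0.007, 0.001, 0]

```text
time: 9.5
tcp_pos: [0.537, -0.038, 0.0221]
orientation: [-1.566, 0.136, -0.13]
ft_force: [-9.8, 1.5, 13.2]
gripper_width: 0.0338
```

```bash
python3 look.py 7; python3 look.py 8
```

```text
9.5 [ 0.53703611 -0.0380244   0.02214746] jaw yaw 80.29530874840057 [-9.82794685  1.45246429 13.18136343] 0.03379360202251776
predicted tip in frame 0.06612069677647119 1.2799593740081525e-05
blue 17 x -0.08410771702816774 -0.0832317454154746 y -0.014001976290324165 0.016866768625033886 z 0.0028624047558836185 0.03272652656428687
board top z at front 0.032155998321372524 at hinge 0.027691283953768447
9.6 [ 0.53701095 -0.0380831   0.02212434] jaw yaw 80.29318982094816 [-10.59006546   1.45976043  13.79822278] 0.03380943361375549
predicted tip in frame 0.06610579467135863 -4.930294787208715e-05
blue 17 x -0.08390663790277997 -0.08307577597428706 y -0.014000983051043176 0.01688462009409231 z 0.0018803666096991467 0.030971375212904384
board top z at front 0.03215349022359027 at hinge 0.02775003514162286
```

View pics/s8.png

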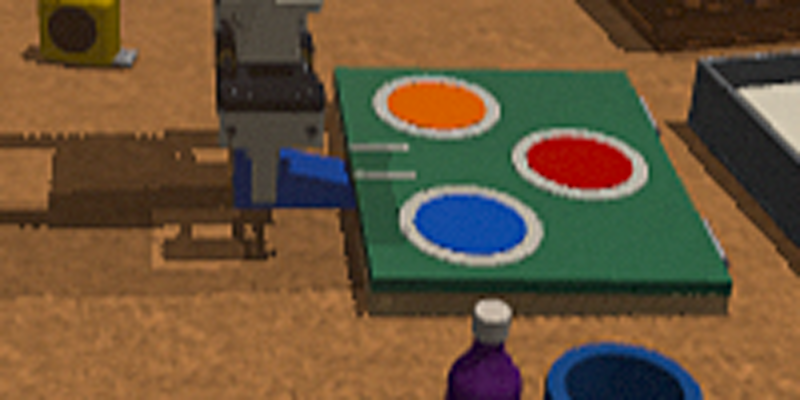

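```bash
python3 - <<'E'
from bench import robot
print(robot.read_state()['qvel']); print(robot.hand_in())
E
```

```text
[-6.18564514e-04 -8.44866604e-05 -2.04971838e-03  1.06269959e-03
 -1.17335351e-03 -1.95994414e-03]
the job is handed in; nothing more can be done
None
```

I gripped the blue wedge by its block, laid it flat in front of the opening and slid it in until the board's front edge lifted about 5 mm. I handed it in after 9.6 s, still gripping; the hand-in reports no verdict.

- **Lift:** the front edge is about 4.5 mm above rest by the top camera's depth and about 5.3 mm from how far the wedge is in. The two disagree by 0.8 mm, but both are inside the 2.5–8 mm window.
- **Wedge position:** from the arm's reading, the tip is about 66 mm past the edge, within 1 mm of the middle and within about 0.01 rad of straight. Its block is pressed down with about 13 N, and it looks flat in the side view.
- **Grip:** the fingers are at 33.8 mm on the 34 mm block, with the grip force set to 25 N. The arm was still at hand-in.
- **Not measured:** the force between wedge and board. I also checked only by eye that the gripper stayed clear of the board and that the items in view had not moved. The side view shows nothing amiss.

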